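# Open the wide bushing case to its stop

### The arm

A 6-joint arm with a two-finger parallel gripper is mounted at the origin on a cart in front of the work surface, level with it; the furniture and walls round the work are solid. World frame = base frame: x ahead of the robot, y to its left, z up, the work surface at z = 0. Lengths are in mm, angles in rad, forces in N, time in s.
With the tool pointing down it reaches from about 425 to 1125 mm from the base axis. Payload 14.9 kg.
Tool frame: the origin (TCP) lies at the very end of the fingers, on their centre line; the grasp point (between the pads) lies 19 mm behind it; z points along the fingers, y is the line along which they close (so a half turn about z gives the same grasp; the last joint's range is limited). The gripper opens to 91 mm and grips with 3 to 60 N. Pads are 32 mm wide; open, the fingers measure 118 mm over their backs; the gripper's body (76 mm by 178 mm) begins 60 mm behind the grasp point.
Start: joints at [1.181, 0.379, 1.734, -0, 1.028, -0.033], TCP at [244.502, 655.924, 213.932] pointing down, gripper open.
Joint ranges: [-2.77, 2.77], [-0.74, 2.19], [0, 2.66], [-1.06, 4.2], [0.31, 2.87], [-3.08, 3.08]. Speed limits (rad/s): [1.89, 1.89, 2.39, 3.14, 3.14, 3.14].

### API

Orientations are given as a unit quaternion [w, x, y, z].
In Python, from cell import manip, effector, read_camera, camera_params, close_job gives the robot as it stands. The module is installed in compiled form; this text tells all that it offers. Calls block until the motion is done:
- manip.movep(position, orientation): joint-space move of the TCP to a pose.
- manip.line_to(position, frame=None, v=150, max_force=None): straight line of the TCP; frame=None keeps the orientation; v is the mean speed in mm/s. With max_force (N) it stops when the force on the tool has changed by that much, and returns True; else False.
- manip.movej(angles): joint-space move.
- effector.gripper_to(opening, force=None): finger opening in mm; force is the grip in N (None keeps the last); returns when the fingers have stopped.
- manip.sleep(seconds).
- manip.inverse_kinematics(position, orientation): joint angles nearest the present ones, or None.
- manip.sense(): the state.
- read_camera(name): name is "scene" or "top"; returns (picture, depth): 384x512x3 uint8, red, green, blue; 384x512 float32, mm along the optical axis (not along the pixel's ray), 0 where there is no reading.
- camera_params(name): a dict with "intrinsics" (3x3 intrinsics, pixels), "rvec" (rotation vector, rad) and "tvec" (3), from world to camera coordinates, as OpenCV has them. Camera axes: x right, y down, z forward; pixel columns grow to the right and rows downward; lengths in mm; the calibration is good to about 2 mm. A picture is of the moment at which its call begins. camera_params takes no time and is no camera call.
A pose or a line that the arm cannot do raises manip.PlanningError and nothing moves.
- close_job(): hands the job in; it is judged then, once.
The state is a dict: "t": time; "joint_positions": joint angles; "joint_vel": joint speeds; "joint_torque": joint torques, N m; "tcp_pos": TCP position; "eef_rot": TCP orientation; "ft_force": force on the tool from outside, world axes, zero at the start; "torque": the same for the moment, N m; "grip_width": finger opening in mm; "gripper_force": force on a finger pad.
Only numpy, scipy, OpenCV 4.12 (cv2) and the standard library are available. Lean on these libraries where they do the work, as an engineer would, in place of code of your own. Each camera call takes 0.05 s, during which the arm holds its last target. There are 200 camera calls.

### The job

Two grey steel cases stand on the cart. Open the lid of the wider one by its loop handle, all the way back until it meets its stop, and let go so that it stays there. Leave the narrower case shut.

Things in the scene. Friction and masses are not known exactly. Their poses are not given: they have to be found in the camera images.
- wide_case_lid (a joint): hinge of the wide case's lid, rad: 0 is shut, grows as the lid opens upward; the stop is at 1.80 (103 degrees, leaning a little past upright). Starts shut or up to 0.12 ajar. The hinge is stiff: the lid stays at whatever angle it is left; about 3 N at the handle moves it.
- wide_case: the wider of two grey painted steel cases, fixed to the worktop: 110 mm deep (its x), 170 mm wide (its y), 55 mm high, plus a flat lid 12 mm thick on top (67 mm in all when shut), hinged along the upper edge of its +x side. Origin: centre of its underside; x points from the handle side to the hinge side, z up.
- wide_case_lid_bar (a point): middle of the crossbar of the lid's U-shaped loop handle: round 10 mm steel, 100 mm long, parallel to the case's y, level with the lid, 42 mm out from its front (-x) edge, open between and below. Swings on a 152 mm radius about the hinge: 61 mm above the worktop shut, about 202 mm at the stop. It can turn between pinching fingers, so the tool may point down all the way. Axes are the lid's.
- wide_case_lid_hinge (a point): Middle of the wide case's hinge axis, fixed on the case: 55 mm towards +x of the case's origin, 55.5 mm up; the axis runs along the point's y, x and z are the case's.
- narrow_case_lid (a joint): hinge of the narrow case's lid, rad, 0 shut, up to 0.12 at the start; the narrow case is of the same make and height (same loop handle, 60 mm long) but 90 mm deep and only 100 mm wide. To be left shut.

How it is judged:
By the outcome, as a careful person would: the job done as asked, in the order asked, and still so for the second after the job is handed in, with the robot touching nothing.
It also fails if it takes over 35 s, if anything falls off the work surface, if the arm or the gripper's body presses on something with over 40 N, if the wrist force passes 120 N, or if a joint passes its speed limit or range.

## Working session

There is one attempt and no reset: what is moved stays moved. The work goes in short steps, each a Python script; the robot and the scene stay as the last script left them, time stands still between calls to the robot, and variables do not carry over. Pictures are saved under pics/ and viewed, at most 10 in all, crops included, and the job is handed in when it is done.

```bash
mkdir -p pics; cat > h.py <<'E'
import numpy as np, cv2
from cell import *
def cloud(n):
    im,d=read_camera(n); p=camera_params(n); K=np.array(p["intrinsics"]); R=cv2.Rodrigues(np.array(p["rvec"],float))[0]; t=np.array(p["tvec"],float).ravel()
    v,u=np.mgrid[:384,:512]; c=np.stack([(u-K[0,2])/K[0,0]*d,(v-K[1,2])/K[1,1]*d,d],-1)
    w=(c-t)@R; w[d==0]=np.nan
    return im,w
E
python3 - <<'E'
from h import *
for n in("scene","top"):
    im,w=cloud(n); cv2.imwrite(f"pics/{n}1.png",im[...,::-1]); np.savez(f"{n}1.npz",im=im,w=w)
    p=camera_params(n);R=cv2.Rodrigues(np.array(p["rvec"],float))[0];print(n,-R.T@np.ravel(p["tvec"]))
print(manip.sense())
E
```

```text
scene [  25.0014261  -429.47418195  738.02878914]
top [ 297.27214651  -16.10811831 1134.55543008]
{'t': 0.1, 'joint_positions': array([ 1.18072060e+00,  3.79391523e-01,  1.73470258e+00,  2.79964890e-05,
        1.02848658e+00, -3.33136618e-02]), 'joint_vel': array([-0.0020355 , -0.00210019, -0.00109178,  0.00093262, -0.00016072,
       -0.00065018]), 'joint_torque': array([-1.86680481e-03, -7.65032101e+01, -4.35291409e+01,  6.51256414e-02,
        3.98478121e-02,  1.08016644e-05]), 'tcp_pos': array([244.3467041 , 655.60118384, 213.33889426]), 'eef_rot': array([-1.15519356e-04,  1.77443621e-01,  9.84130844e-01, -4.80467122e-04]), 'ft_force': array([-0.29420127,  0.40017985, -0.41109519]), 'torque': array([-0.01662979,  0.03192985,  0.03944869]), 'gripper_force': 0.0, 'grip_width': 91.28005746350539}
```

View pics/scene1.png

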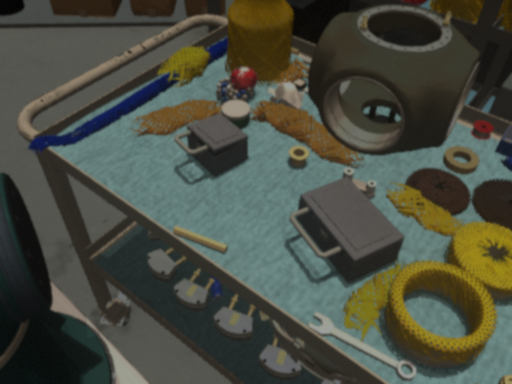

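View pics/top1.png

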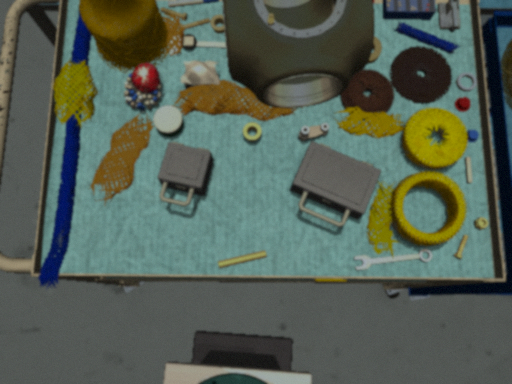

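The two views show the wide case at about (337,180) in the top image, with its handle bar at about (323,218). The narrow case is at (185,168). A tall casting stands behind the wide case. Next I measure them.

```bash
python3 - <<'E'
from h import *
z=np.load("top1.npz");w=z["w"];im=z["im"]
for (u,v) in [(337,175),(315,150),(340,210),(323,219),(185,160),(240,240)]: print(u,v,w[v,u].round(),im[v,u])
H=w[...,2]
m=np.zeros(H.shape,np.uint8); m[130:235,275:395]=((H>48)&(H<100))[130:235,275:395]
sat=im.max(-1).astype(int)-im.min(-1)
m[sat>40]=0
n,l,s,c=cv2.connectedComponentsWithStats(m);print(s)
k=1+np.argmax(s[1:,4]); o=cv2.morphologyEx((l==k).astype(np.uint8),cv2.MORPH_OPEN,np.ones((9,9)))
P=w[o>0]; A=np.c_[P[:,:2],np.ones(len(P))];co=np.linalg.lstsq(A,P[:,2],rcond=None)[0]
print("lid",P.mean(0),"plane",co,cv2.minAreaRect(P[:,:2].astype(np.float32)), cv2.boxPoints(cv2.minAreaRect(P[:,:2].astype(np.float32))))
b=w[(m>0)&(cv2.dilate(o,np.ones((5,5)))==0)]; print("bar px",len(b),b.mean(0),cv2.minAreaRect(b[:,:2].astype(np.float32)))
# tall things
g=w[np.isfinite(H)&(H>90)]; 
for x in range(500,1000,40):
  print(x,[int(np.max(g[(abs(g[:,0]-x)<20)&(abs(g[:,1]-y)<20)][:,2],initial=0)) for y in range(160,-280,-40)])
cv2.imwrite("pics/m.png",np.hstack([m,o])*255)
cv2.imwrite("pics/crop.png",cv2.resize(im[130:240,270:400,::-1],None,fx=4,fy=4))
E
```

```text
337 175 [ 578. -187.   75.] [96 94 89]
315 150 [ 633. -136.   71.] [91 90 86]
340 210 [ 510. -205.   25.] [24 26 24]
323 219 [ 479. -161.   71.] [101 107  98]
185 160 [586. 150.  78.] [98 98 94]
240 240 [428.  17.   2.] [103 142 134]
[[     0      0    512    384 192356]
 [   301    130      8      5     24]
 [   291    141     90     86   4226]
 [   392    214      1      1      1]
 [   394    221      1      1      1]]
lid [ 570.75882892 -187.27869785   69.97187004] plane [ 5.76781926e-03 -1.97664115e-03  6.63096535e+01] ((575.1473388671875, -186.27609252929688), (170.20750427246094, 126.01776123046875), 70.18827056884766) [[ 487.0236   -244.98703 ]
 [ 605.5826   -287.6983  ]
 [ 663.2711   -127.565155]
 [ 544.7121    -84.85388 ]]
bar px 410 [ 524.21038271 -150.19822936   66.72105381] ((540.7899169921875, -168.88577270507812), (291.52142333984375, 146.11700439453125), 47.1159553527832)
500 [0, 0, 0, 0, 0, 0, 0, 0, 0, 0, 0]
540 [0, 0, 0, 0, 0, 0, 0, 0, 0, 0, 0]
580 [0, 0, 0, 0, 0, 0, 0, 0, 0, 0, 0]
620 [0, 0, 0, 0, 0, 0, 0, 0, 0, 0, 0]
660 [0, 0, 0, 0, 0, 0, 0, 0, 0, 0, 0]
700 [0, 0, 0, 0, 210, 215, 0, 0, 0, 0, 0]
740 [0, 0, 181, 223, 249, 259, 263, 259, 246, 204, 0]
780 [0, 0, 241, 254, 273, 278, 277, 276, 263, 243, 0]
820 [0, 0, 257, 273, 303, 282, 277, 278, 277, 255, 230]
860 [0, 0, 260, 275, 278, 0, 0, 276, 278, 265, 238]
900 [0, 0, 235, 0, 0, 0, 0, 244, 269, 265, 234]
940 [0, 0, 0, 0, 98, 90, 94, 119, 123, 0, 0]
980 [0, 0, 0, 0, 107, 0, 99, 134, 133, 0, 0]
```

View pics/crop.png

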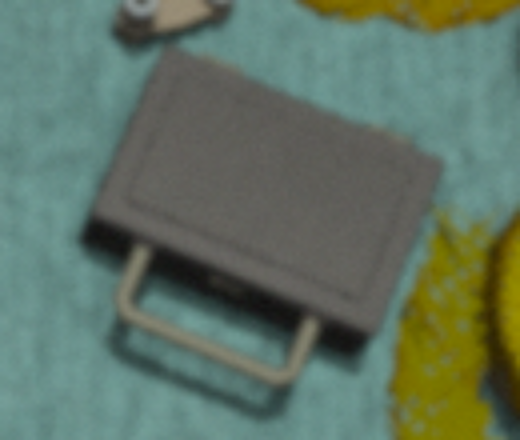

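The crop shows the handle bar's centre line running from about (302,206) to (342,224) in image pixels. The hinge edge corners are at about (313,142) and (379.5,170). I cast rays through these points.

```bash
cat >> h.py <<'E'
def ray(n,uv,z):
    p=camera_params(n); K=np.array(p["intrinsics"]); R=cv2.Rodrigues(np.array(p["rvec"],float))[0]; C=-R.T@np.ravel(p["tvec"])
    d=R.T@np.linalg.solve(K,[uv[0],uv[1],1]); return C+d*(z-C[2])/d[2]
E
python3 - <<'E'
from h import *
for uv,z in [((302.3,206),61),((342.5,224),61),((313,142.5),67),((379.5,170),67),((294,183),67),((363,213),67)]: print(uv,ray("top",uv,z).round(1))
z=np.load("top1.npz");w=z["w"];im=z["im"];H=w[...,2]
o=np.zeros(H.shape,np.uint8);o[135:235,285:390]=((H>60)&(H<90))[135:235,285:390]
o=cv2.morphologyEx(o,cv2.MORPH_OPEN,np.ones((11,11)))
r=cv2.minAreaRect(cv2.findNonZero(o));bp=cv2.boxPoints(r);print(r,[ray("top",q,67).round(1) for q in bp])
# lid height front vs rear strips
c=np.array([578,-183]);th=np.deg2rad(-20)
X=(w[...,:2]-c)@np.array([np.cos(th),np.sin(th)])
for a in range(-60,60,15): s=(o>0)&(X>a)&(X<a+15);print(a,np.median(H[s]).round(1),s.sum())
# scene view: bar points & lid, for check
z=np.load("scene1.npz");w=z["w"];im=z["im"]
P=w.reshape(-1,3);X=(P[:,:2]-c)@np.array([np.cos(th),np.sin(th)]);Y=(P[:,:2]-c)@np.array([-np.sin(th),np.cos(th)])
for a in range(-60,60,15):
  s=(X>a)&(X<a+15)&(abs(Y)<65)&(P[:,2]>50);print(a,np.median(P[s,2]).round(1),s.sum())
s=(X<-75)&(X>-115)&(abs(Y)<60)&(P[:,2]>40)&(P[:,2]<100);print("bar scene",np.median(P[s],0),s.sum(),X[s].mean())
cv2.imwrite("pics/sc.png",cv2.resize(im[165:290,275:415,::-1],None,fx=4,fy=4))
E
```

```text
(302.3, 206) [ 505.8 -115.4   61. ]
(342.5, 224) [ 472.5 -205.1   61. ]
(313, 142.5) [ 651.5 -131.3   67. ]
(379.5, 170) [ 598.8 -281.9   67. ]
(294, 183) [554.9 -93.9  67. ]
(363, 213) [ 499.  -247.8   67. ]
((336.03350830078125, 178.51473999023438), (77.8017807006836, 50.415550231933594), 23.749494552612305) [array([547.7, -86.1,  67. ]), array([ 657.5, -125.5,   67. ]), array([ 596.6, -287. ,   67. ]), array([ 489.4, -244.8,   67. ])]
-60 69.6 343
-45 70.7 525
-30 71.2 489
-15 70.9 485
0 70.6 500
15 70.5 482
30 70.0 409
45 68.3 149
-60 67.9 648
-45 70.5 499
-30 70.7 463
-15 70.6 451
0 70.4 442
15 70.2 436
30 69.3 384
45 67.8 222
bar scene [ 482.79097402 -159.5045984    67.68857147] 408 -95.38115922672343
```

View pics/sc.png

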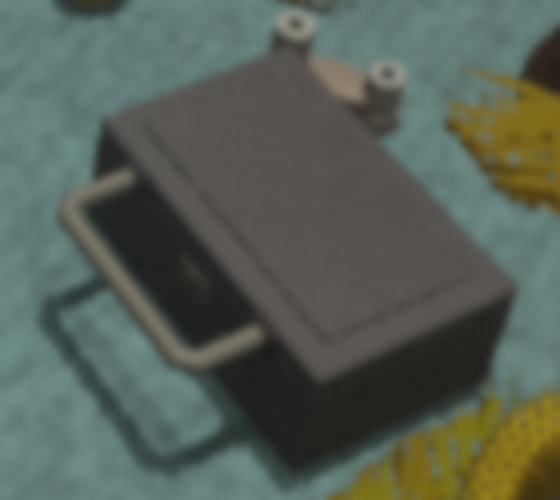

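The lid reads as essentially shut. The bar middle is near (488,-160,61) and the case yaw is about -20.2°. I go above the bar with the fingers part-open, so that the inner finger fits the 42 mm loop, and take one look.

```bash
cat >> h.py <<'E'
from scipy.spatial.transform import Rotation as Ro
YAW=np.deg2rad(-20.2); ex=np.array([np.cos(YAW),np.sin(YAW),0]); ez=np.array([0,0,1.]); ey=np.cross(ez,ex)
def tool(tilt,s):   # tilt>0: body leans towards -x; returns quat, approach axis
    z=np.sin(tilt)*ex-np.cos(tilt)*ez; y=s*(np.cos(tilt)*ex+np.sin(tilt)*ez); x=np.cross(y,z)
    q=Ro.from_matrix(np.c_[x,y,z]).as_quat(); return q[[3,0,1,2]],z
def tcp(g,tilt,s):  # grasp point -> TCP pose
    q,z=tool(tilt,s); return g+19*z,q
E
python3 - <<'E'
from h import *
b=np.array([488.5,-160,61.])
hinge=b+152*ex-5.5*ez
for s in(1,-1):
  for a,t in((0.036,0),(0.9,.17),(1.84,.35)):
    g=hinge+152.1*(-np.cos(a)*ex+np.sin(a)*ez); p,q=tcp(g,t,s); j=manip.inverse_kinematics(p,q); print(s,None if j is None else np.round(j,2))
js=[manip.inverse_kinematics(*tcp(b+90*ez,0,s)) for s in(1,-1)]
s=1 if abs(js[0][5])<abs(js[1][5]) else -1; print("s",s)
effector.gripper_to(36,20)
p,q=tcp(b+80*ez,0,s); manip.movep(p,q)
for n in("scene","top"):
    im,w=cloud(n); cv2.imwrite(f"pics/{n}2.png",im[...,::-1])
st=manip.sense();print(st["t"],st["tcp_pos"],p,st["ft_force"])
E
```

```text
1 [-0.36  0.38  2.16 -0.    0.61 -0.01]
1 [-0.36  0.2   2.11  0.    0.66 -0.01]
1 [-0.36  0.31  1.92  0.01  0.56 -0.01]
-1 None
-1 None
-1 NoneTraceback (most recent call last):
  File "<stdin>", line 8, in <module>
TypeError: 'NoneType' object is not subscriptable
```

```bash
python3 - <<'E'
from h import *
b=np.array([488.5,-160,61.])
effector.gripper_to(36,20)
p,q=tcp(b+80*ez,0,1); manip.movep(p,q)
for n in("scene","top"):
    im,w=cloud(n); cv2.imwrite(f"pics/{n}2.png",im[...,::-1])
    if n=="scene": cv2.imwrite("pics/sc2.png",cv2.resize(im[130:310,250:430,::-1],None,fx=3,fy=3))
st=manip.sense();print(st["t"],st["tcp_pos"],p,st["ft_force"],st["grip_width"])
E
```

```text
4.1583 [ 488.72224857 -159.66254537  122.04307299] [ 488.5 -160.   122. ] [ 0.08063541  0.37094377 -0.38048621] 36.11367031053229
```

View pics/sc2.png

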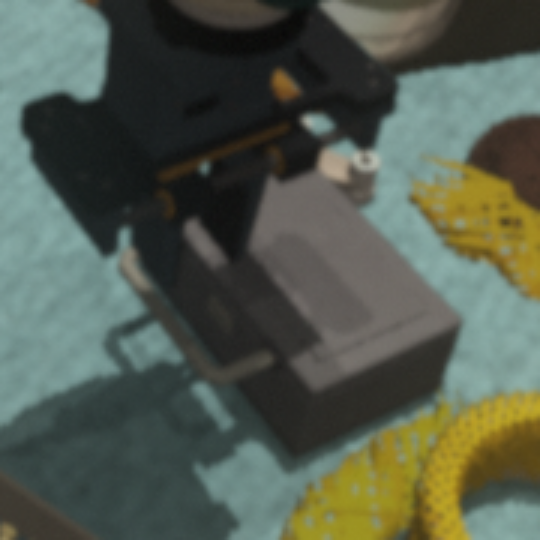

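The gripper is over the loop in scene crop 2, with fingertips near (165,280) and (238,255), and the bar runs from (130,260) to (215,375). I descend under a force guard and pinch lightly.

```bash
python3 - <<'E'
from h import *
b=np.array([488.5,-160,61.])
p,q=tcp(b,0,1)
hit=manip.line_to(p,v=80,max_force=6); f0=manip.sense()["ft_force"]; print(hit,manip.sense()["tcp_pos"],f0)
if not hit:
    effector.gripper_to(0,8); manip.sleep(.1)
    for i in range(5):
        st=manip.sense(); f=st["ft_force"]
        print(st["t"],st["tcp_pos"].round(1),"fx,fy,fz",(f@ex).round(1),(f@ey).round(1),f[2].round(1),st["grip_width"],st["gripper_force"])
        if i==4 or abs(f@ex)<1.5: break
        manip.line_to(st["tcp_pos"]+np.sign(f@ex)*2*ex,v=30); manip.sleep(.1)
im,w=cloud("scene"); cv2.imwrite("pics/sc3.png",cv2.resize(im[130:310,250:430,::-1],None,fx=3,fy=3))
E
```

```text
False [ 488.85008425 -160.12361327   42.43960035] [0.22103385 0.24626859 0.8228359 ]
6.0167 [ 484.5 -158.5   40.7] fx,fy,fz -16.1 -0.7 1.8 11.44898963634582 8.002530634403229
6.4833 [ 483.8 -158.3   41.2] fx,fy,fz 4.6 -0.2 -1.9 9.752400323675129 8.001564145088196
6.8417 [ 483.8 -158.3   40.5] fx,fy,fz -7.2 0.4 -0.2 9.649295662304002 8.000683262944221
7.225 [ 483.8 -158.3   41.3] fx,fy,fz 7.6 0.6 -2.0 9.589568390983047 8.001718372106552
7.6083 [ 483.8 -158.3   40.7] fx,fy,fz -7.0 0.6 1.1 9.630787793987068 8.00106056034565
```

View pics/sc3.png

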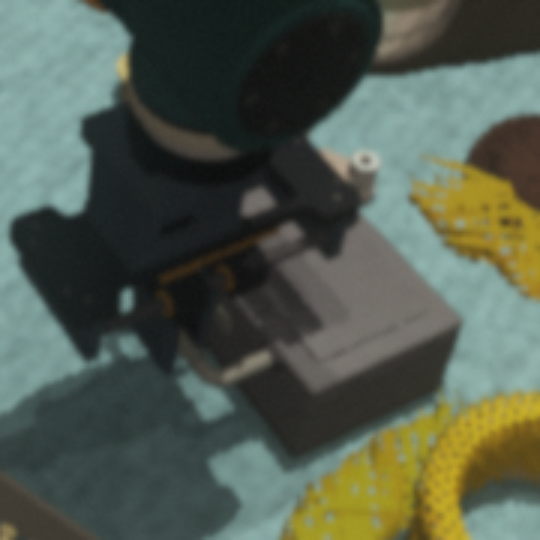

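The bar is pinched: the width reads 9.6 mm and the arm has settled with the grasp at (483.8,-158.3). That agrees with the lid-centre estimate, and the arm is compliant at about 5 N/mm. Next I swing the lid along the arc.

```bash
cat >> h.py <<'E'
B=np.array([483.8,-158.3,61.]); HG=B+152*ex-5.5*ez; A0=np.arctan2(5.5,152)
def arc(th):
    a=th+A0; return tcp(HG+152.1*(-np.cos(a)*ex+np.sin(a)*ez), .35*min(th,1.8)/1.8, 1)
def rep(th):
    st=manip.sense(); f=st["ft_force"]; z=Ro.from_quat(np.array(st["eef_rot"])[[1,2,3,0]]).as_matrix()[:,2]
    d=st["tcp_pos"]-19*z-HG; a=np.arctan2(d[2],-d@ex)-A0
    print(round(st["t"],2),"cmd %.2f meas %.3f r %.1f"%(th,a,np.hypot(d[2],d@ex)),"f",[round(float(f@e),1) for e in(ex,ey,ez)],round(float(st["grip_width"]),1)); return a,f
E
python3 - <<'E'
from h import *
effector.gripper_to(0,30)
for th in np.arange(.12,1.6,.12):
    p,q=arc(th); manip.line_to(p,q,v=70); a,f=rep(th)
    if np.linalg.norm(f)>30: print("stop");break
im,w=cloud("scene"); cv2.imwrite("pics/sc4.png",cv2.resize(im[50:310,230:490,::-1],None,fx=2,fy=2))
E
```

```text
8.29 cmd 0.12 meas 0.124 r 151.8 f [0.8, 0.2, -0.7] 9.1
8.7 cmd 0.24 meas 0.244 r 151.9 f [3.5, 1.7, -2.2] 9.3
9.12 cmd 0.36 meas 0.360 r 152.0 f [2.8, 2.5, -1.8] 9.3
9.53 cmd 0.48 meas 0.478 r 152.3 f [-1.4, 4.6, -0.3] 9.0
9.95 cmd 0.60 meas 0.597 r 152.7 f [-6.2, 5.6, 4.2] 9.2
10.37 cmd 0.72 meas 0.713 r 153.2 f [-15.7, 6.4, 14.5] 9.6
10.78 cmd 0.84 meas 0.839 r 152.7 f [-10.0, 4.9, 12.6] 9.4
11.2 cmd 0.96 meas 0.963 r 152.5 f [-5.9, 5.0, 9.4] 9.2
11.62 cmd 1.08 meas 1.082 r 152.3 f [-2.7, 4.6, 3.8] 9.3
12.03 cmd 1.20 meas 1.201 r 152.2 f [-1.6, 4.4, 3.7] 8.8
12.45 cmd 1.32 meas 1.319 r 152.1 f [0.7, 4.3, 2.2] 9.3
12.87 cmd 1.44 meas 1.439 r 152.0 f [-0.3, 4.3, 1.2] 9.3
13.28 cmd 1.56 meas 1.559 r 151.9 f [0.5, 2.5, -0.6] 9.2
```

View pics/sc4.png

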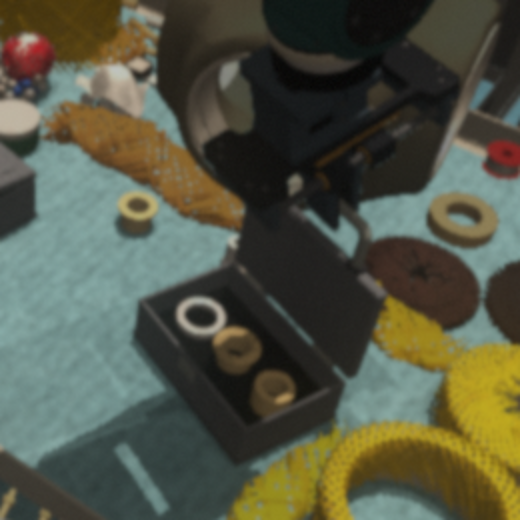

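The lid is near upright with the handle held, and there is space to the casting. I continue to the stop under a force guard.

```bash
python3 - <<'E'
from h import *
for th in (1.66,1.74):
    p,q=arc(th); manip.line_to(p,q,v=60); rep(th)
for th in (1.79,1.82,1.85,1.88):
    p,q=arc(th); h=manip.line_to(p,q,v=30,max_force=15); a,f=rep(th); print(h)
    if h or f@ex<-14: break
E
```

```text
13.74 cmd 1.66 meas 1.663 r 152.1 f [0.4, 3.1, 0.2] 9.1
14.1 cmd 1.74 meas 1.743 r 152.1 f [1.5, 2.8, -0.1] 9.1
14.51 cmd 1.79 meas 1.791 r 152.0 f [0.4, 3.5, -1.1] 9.1
False
14.72 cmd 1.82 meas 1.807 r 151.4 f [-8.3, -0.2, 10.2] 9.4
True
```

The lid is at the stop: it measures 1.807 and the force rises. I release, back out along the tool axis and check.

```bash
python3 - <<'E'
from h import *
p,q=arc(1.825); manip.line_to(p,q,v=30,max_force=20); manip.sleep(.2); rep(1.825)
effector.gripper_to(36); manip.sleep(.1); rep(9)
_,z=tool(.35,1); p0=manip.sense()["tcp_pos"]
print(manip.line_to(p0-60*z,v=80,max_force=10)); print(manip.line_to(p0-100*z-60*ex+20*ez,v=150))
manip.movep(*tcp(np.array([450.,50,300]),0,1)); rep(0)
im,w=cloud("scene"); cv2.imwrite("pics/sc5.png",im[...,::-1])
im,w=cloud("top"); cv2.imwrite("pics/top5.png",im[...,::-1])
X=(w-HG)@ex;Y=(w-HG)@ey;H=w[...,2]
s=(abs(Y)<40)&(X>-25)&(X<60)&(H>190)&(H<225)
print("bar now",s.sum(),np.median(X[s]),np.median(H[s]),"expect",152.1*-np.cos(1.8+A0),207)
i,w=cloud("scene");X=(w-HG)@ex;Y=(w-HG)@ey;H=w[...,2]
s=(abs(Y)<80)&(X>-25)&(X<60)&(H>75)&(H<150)&(abs(X)<40)
c=np.polyfit(H[s],X[s],1);print("lid lean rad",np.pi/2+np.arctan(c[0]),s.sum())
E
```

```text
15.17 cmd 1.82 meas 1.811 r 151.1 f [-30.0, 1.0, 21.5] 8.8
15.86 cmd 9.00 meas 1.825 r 152.1 f [0.3, 0.2, -0.4] 35.7
False
False
18.6 cmd 0.00 meas 0.728 r 353.2 f [0.6, -0.8, 0.9] 36.1
bar now 213 37.35077415919608 207.37818019007747 expect 39.89101830864593 207
lid lean rad 1.7996789425856854 2927
```

View pics/sc5.png

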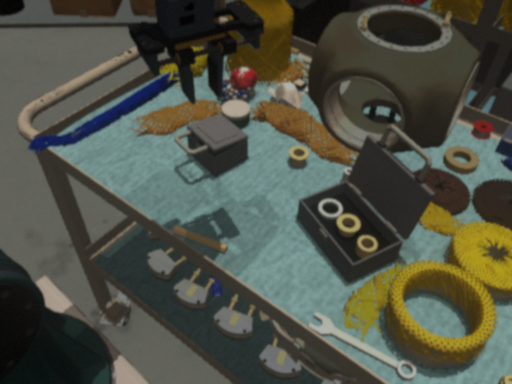

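The wide lid, at about (390,185), stands open at 1.80 rad. The narrow case at (217,145) is shut, and the gripper is clear of everything.

```bash
python3 -c "
from cell import *
print(close_job())"
```

```text
the job is handed in; nothing more can be done
None
```

The wide case's lid is open against its stop (measured at 1.80 rad) and stayed there when released; the narrow case was left shut, and the job was handed in at about 19 s with the robot touching nothing.

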